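# Hang the keyhole caddy on its stud and put the bottle in it

### The arm

A 6-joint arm with a two-finger parallel gripper is mounted at the origin on a cart in front of the work surface, level with it; the furniture and walls round the work are solid. World frame = base frame: x ahead of the robot, y to its left, z up, the work surface at z = 0. Lengths are in mm, angles in rad, forces in N, time in s.
With the tool pointing down it reaches from about 350 to 875 mm from the base axis. Payload 15.5 kg.
Tool frame: the origin (TCP) lies at the very end of the fingers, on their centre line; the grasp point (between the pads) lies 19 mm behind it; z points along the fingers, y is the line along which they close (so a half turn about z gives the same grasp; the last joint's range is limited). The gripper opens to 85 mm and grips with 20 to 120 N. Pads are 22 mm wide; open, the fingers measure 114 mm over their backs; the gripper's body (76 mm by 85 mm) begins 54 mm behind the grasp point. The pads swing forward as they close: fully open they stand 13 mm farther back than shut.
Start: joints at [-1.238, 0.494, 1.345, -0, 1.302, -0.096], TCP at [259.295, -568.676, 231.277] pointing down, gripper open.
Joint ranges: [-2.91, 2.91], [-0.82, 2.16], [0.22, 2.67], [-1.22, 4.37], [0.12, 2.79], [-3.08, 3.08]. Speed limits (rad/s): [1.89, 1.89, 2.57, 3.01, 3.01, 3.01].

### API

Orientations are given as a unit quaternion [x, y, z, w].
In Python, from cell import bot gives the robot as it stands.
- The arm moves only by the shell command python3 -m crank 'ROWS' [FORCE]. ROWS is JSON, a list that holds one entry, the list of rows, each a list of 7 numbers: the turn, a rotation vector about the world's x, y, z in degrees, then the shift along the world's x, y, z in m, then the closure in counts, from 0 (fully open) to 255 (shut). A call has 1 to 5 rows; each row is the pose to reach, as a shift and turn from the pose commanded when the call began; what a row does not reach only later rows make up. A row lasts 1/10 s, in which the tool goes at most 50 mm and 8.59 degrees, less where a joint would pass 70% of its speed; a pose out of reach is approached as far as the arm can. A call with a gripper value outside its range is refused whole. The fingers move at their own pace and stop on an object; FORCE is the grip in N (left out, the last holds). Time passes only in rows, so rows that repeat a pose let the fingers close. It gives the time, the measured TCP pose, the force, the opening and the grip force at its end, in the units of the state.
- bot.get_state(): the state, without advancing time (a new reading comes with each control period).
- bot.camera(name): name is "scene" or "top" or "wrist"; returns the picture (384x512x3 uint8, red, green, blue); there is no depth.
- bot.calibration(name): a dict with "fx", "fy", "cx", "cy" (pixels), "R" (3x3) and "t" (3): a world point X has camera coordinates R X + t. Camera axes: x right, y down, z forward; pixel columns grow to the right and rows downward; lengths in mm; the calibration is good to about 2 mm. A picture is of the moment at which its call begins: read the wrist's pose just before it. calibration takes no time and is no camera call; for the wrist camera it gives the pose at the moment of the call.
- bot.finish_job(): hands the job in; it is judged then, once.
The state is a dict: "t": time; "q": joint angles; "qd": joint speeds; "joint_efforts": joint torques, N m; "tcp_pos": TCP position; "orientation": TCP orientation; "contact_force": force on the tool from outside, world axes, zero at the start; "torque": the same for the moment, N m; "gripper_width": finger opening in mm; "grip_force": force on a finger pad.
Only numpy, scipy, OpenCV 4.12 (cv2) and the standard library are available. Lean on these libraries where they do the work, as an engineer would, in place of code of your own. Each camera call takes 0.05 s, during which the arm holds its last target. There are 200 camera calls.

### The job

Hang the small open caddy on the bench post: pass the round hole of the keyhole in its back plate over the stud's head, slide it down until the stud is fully home in the narrow end of the slot, and let go. Then stand the bottle upright in the hanging caddy, about midway between its sides. Do not tip the bottle over on the way, and leave the other things on the bench where they are.

Things in the scene. Friction and masses are not known exactly. Their poses are not given: they have to be found in the camera images.
- caddy: Loose grey caddy, about 0.4 kg: an open tray 110 (x) x 100 (y) mm, walls 4 mm thick and 28 mm high, with an upright back plate 100 mm wide, 120 mm tall, 5 mm thick (rear face at x = +55 mm). Sloping cheeks join side walls and plate up to 65 mm high. Origin: centre of the underside; z up; +x towards the back plate. At first it stands on the bench, tray side roughly towards the robot.
- caddy_grip (a point): Middle of the caddy's grip rim (10 mm thick along x, 100 mm long along y, from 94 to 120 mm above the underside), 108 mm above the underside. Axes as the caddy's. Good to pinch from above, fingers closing along x.
- caddy_hole (a point): Centre of the keyhole's round hole (30 mm across), mid-thickness of the back plate, 30 mm above the caddy's underside. Axes as the caddy's.
- caddy_seat (a point): Where the stud's axis lies when home in the narrow end of the keyhole: 60 mm above the underside, straight above the round hole's centre by 30 mm, mid-thickness of the back plate. The slot is 13 mm wide and opens down into the round hole. Axes as the caddy's.
- caddy_floor (a point): Point on the tray's floor (5 mm above the underside), midway between the sides and 60 mm in front of the back plate's front face: a good spot for the bottle. The tray inside measures 101 mm in x by 92 mm in y; the stud's head stands up to 12 mm into it from the plate. Axes as the caddy's.
- post: Fixed upright painted post, bolted to the bench, that carries the stud. Origin at bench height below its front face; +x points from the front face backwards, z up. 70 mm wide, 16 mm thick, top 138 mm above the bench; steel foot plate 130 mm wide (y), reaching 30 mm in front of the face and 80 mm behind it, 8 mm thick (bolt heads to 15 mm).
- stud (a point): Mid-length of the stud's bare shank, 125 mm above the bench, 5 mm in front of the post face; axes as the post's, so the stud sticks out level along -x. Shank 9 mm in diameter, 10 mm long from face to head; head 20 mm in diameter, 6 mm thick, its front 11 mm in front of this point. A hung caddy clears the bench by 65 mm and leans by a few degrees.
- bottle_mid (a point): Centre, half-way up (47 mm), of a small loose flat-sided squeeze bottle with a cone nozzle, about 0.08 kg, standing on the bench: 24 mm thick (x) by 40 mm wide (y), body 66 mm high, 94 mm with the nozzle. z is up along the bottle.
- tub: Bystander: round tub with a lid, 68 mm across, 52 mm high; origin at the centre of its underside.
- block: Bystander: small cast valve block, 40 x 72 x 44 mm; origin at the centre of its underside.
- bearing: Bystander: ball bearing lying flat, 52 mm across, 15 mm high; origin at the centre of its underside.
There are look-alikes about, which are no part of the job. Leave any red look-alike of the post alone.

How it is judged (in metres and radians):
On the way, in this order (a step that is already met when the one before it is completed fails the run):
1. the caddy hangs on the stud, fully home in the slot behind the head, let go (x of caddy_seat in the frame of stud between -0.006 and 0.006 m and y of caddy_seat in the frame of stud between -0.005 and 0.005 m and z of caddy_seat in the frame of stud between -0.006 and 0.005 m and angle between caddy's own z axis and vertical below 0.2 rad and contact force between the fingers and caddy below 0.1 N), for 0.3 s.
2. the bottle stands in the hanging caddy (x of bottle_mid in the frame of caddy between -0.05 and 0.05 m and y of bottle_mid in the frame of caddy between -0.045 and 0.045 m and z of bottle_mid in the frame of caddy between 0.044 and 0.062 m and angle between bottle_mid's own z axis and vertical below 0.25 rad and x of caddy_seat in the frame of stud between -0.006 and 0.006 m and y of caddy_seat in the frame of stud between -0.005 and 0.005 m and z of caddy_seat in the frame of stud between -0.006 and 0.005 m and angle between caddy's own z axis and vertical below 0.2 rad), for 0.2 s.
At the end, for the whole second after the job is handed in: The stud is in the keyhole's narrow end (seat within 6 mm along the stud, 5 mm sideways, 6 mm in height; caddy tilted under 0.2 rad), the bottle stands on its floor inside the walls, tilted under 0.25 rad, all at rest and released (all of step 2 and contact force between the fingers and caddy below 0.1 N and linear speed of caddy below 0.02 m/s); the robot touches nothing.
It fails at once if the tub shifted by more than 30 mm (distance of tub from where it was at the start of the episode above 0.03 m).
It fails at once if the valve block shifted by more than 30 mm (distance of block from where it was at the start of the episode above 0.03 m).
It fails at once if the bearing shifted by more than 30 mm (distance of bearing from where it was at the start of the episode above 0.03 m).
It fails at once if the bottle tipped over (angle between bottle_mid's own z axis and vertical above 0.8 rad).
It also fails if it takes over 64 s, if anything falls off the work surface, if the arm or the gripper's body presses on something with over 40 N, if the wrist force passes 120 N, or if a joint passes its speed limit or range.

## Working session

There is one attempt and no reset: what is moved stays moved. The work goes in short steps, Python scripts to look and compute and a shell command to move; the robot and the scene stay as the last step left them, time stands still between calls to the robot, and variables do not carry over. Pictures are saved under pics/ and viewed, at most 10 in all, crops included, and the job is handed in when it is done.

```bash
ls; mkdir -p pics; python3 - <<'E'
from cell import bot
import cv2,numpy as np
for n in("scene","top"):
    im=bot.camera(n); cv2.imwrite(f"pics/{n}0.png",cv2.resize(im[:,:,::-1],(800,600),interpolation=cv2.INTER_CUBIC))
    c=bot.calibration(n); print(n,c["fx"],c["cx"],c["cy"],np.round(-np.array(c["R"]).T@c["t"],0),np.round(c["R"],2).tolist())
s=bot.get_state();print(s)
E
```

```text
pics
scene 478.1776455845562 262.4177609493183 199.29803106971184 [  -6.  640. 1072.] [[-0.74, -0.67, -0.0], [-0.53, 0.58, -0.62], [0.42, -0.46, -0.78]]
top 388.6547765436604 258.04151587148306 189.86554659908967 [ 456.   84. 1359.] [[0.0, -1.0, 0.01], [-1.0, -0.01, -0.09], [0.09, -0.01, -1.0]]
{'t': 0.1, 'q': array([-1.23851255e+00,  4.94157228e-01,  1.34604533e+00, -6.09691067e-06,
        1.30251268e+00, -9.54910064e-02]), 'qd': array([-7.44327329e-05, -1.61458990e-03, -1.72324942e-03, -4.91210528e-04,
       -4.00936125e-05,  1.10067338e-03]), 'joint_efforts': array([-1.14094837e-03, -8.83596182e+01, -3.84562004e+01, -1.11046425e-04,
        5.12142142e-03, -5.02507919e-05]), 'tcp_pos': array([ 259.18194675, -568.37851503,  230.7454636 ]), 'orientation': array([ 9.77212836e-01,  2.12261061e-01, -6.92184919e-05, -5.57018142e-04]), 'contact_force': array([ 0.08239967,  0.15153371, -0.96588692]), 'torque': array([0.04914212, 0.07764915, 0.04376192]), 'grip_force': 0.0, 'gripper_width': 85.45067731232346}
```

View pics/scene0.png

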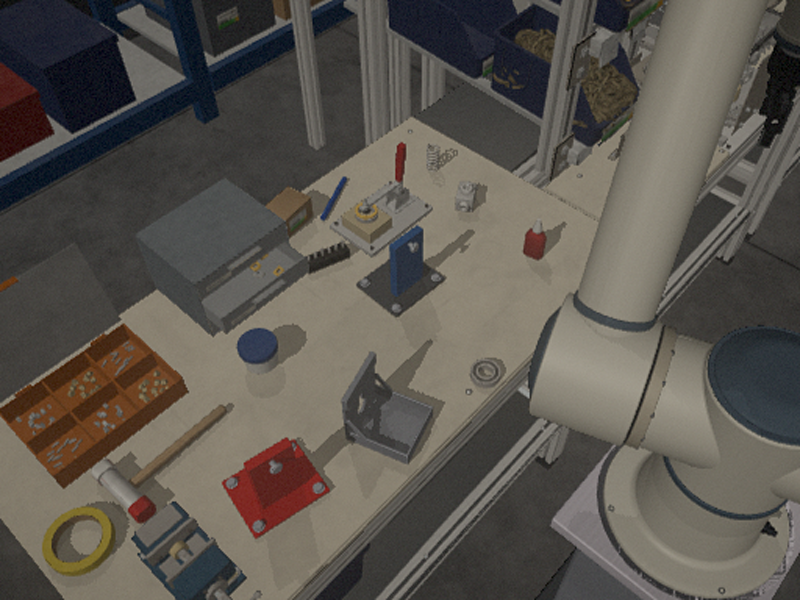

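View pics/top0.png

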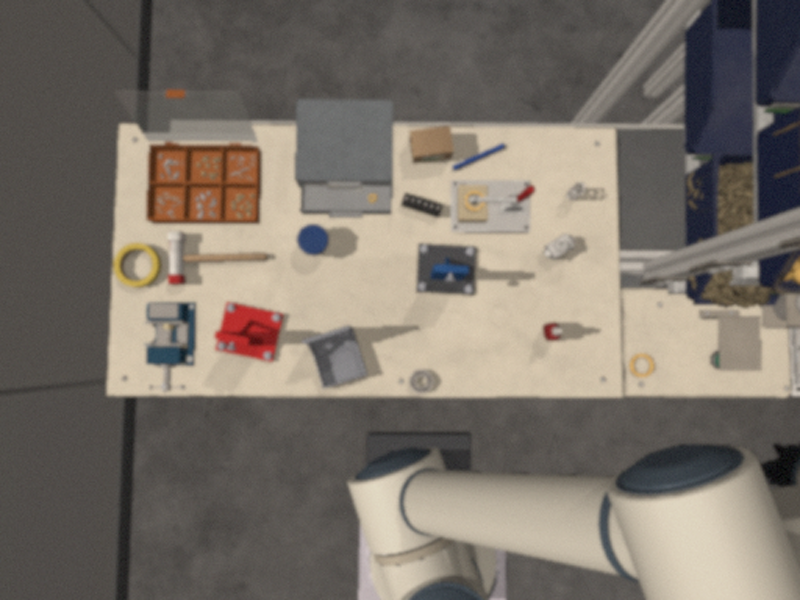

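Both views show the scene. Top (800x600 scale): the grey caddy's rim runs from about (308,348) to (352,326), and its tray front corners are at (322,388) and (370,376). The blue post's foot corners are (418,246), (476,246), (474,294) and (418,292), and the bottle is at (553,331). The bearing is at (424,380), the tub at (313,240), and the red look-alike post at (250,333).

```bash
cat > h.py <<'E'
from cell import bot
import cv2,numpy as np
from scipy.spatial.transform import Rotation as Ro
from scipy.optimize import least_squares
def ray(c,uv,z):
    R=np.array(c["R"]);t=np.array(c["t"]);o=-R.T@t
    d=R.T@np.array([(uv[0]-c["cx"])/c["fx"],(uv[1]-c["cy"])/c["fy"],1]);return o+d*(z-o[2])/d[2]
def proj(c,X):
    p=np.atleast_2d(X)@np.array(c["R"]).T+np.array(c["t"]);return np.c_[p[:,0]/p[:,2]*c["fx"]+c["cx"],p[:,1]/p[:,2]*c["fy"]+c["cy"]]
def fit(obs,x0):
    "obs: list of (calib, local pts, pixels[512 scale]); returns x,y,yaw,rms"
    def f(p):
        R=Ro.from_euler('z',p[2]).as_matrix()
        return np.concatenate([(proj(c,np.array(L,float)@R.T+[p[0],p[1],0])-np.array(u)).ravel() for c,L,u in obs])
    s=least_squares(f,x0,loss='soft_l1',x_scale=[10,10,.1]);return s.x,f(s.x).round(1)
def snap(n,name,crop=None,scale=1.5625):
    c=bot.calibration(n); im=bot.camera(n)[:,:,::-1]
    if crop: im=im[crop[1]:crop[3],crop[0]:crop[2]]
    cv2.imwrite(name,cv2.resize(im,None,fx=scale,fy=scale,interpolation=cv2.INTER_CUBIC));return c
E
python3 - <<'E'
from h import *
k=1/1.5625
t=bot.calibration("top");s=bot.calibration("scene")
a=lambda l:np.array(l)*k
P=[[-30,65,8],[-30,-65,8],[80,65,8],[80,-65,8]]
print("post",fit([(t,P,a([(418,292),(474,294),(418,246),(476,246)])),(s,P,a([(397,314),(444,280),(358,284),(406,252)]))],[500,0,0]))
C=[[55,50,120],[55,-50,120],[-55,50,28],[-55,-50,28]]
print("caddy",fit([(t,C,a([(308,348),(352,326),(322,388),(370,376)])),(s,C,a([(345,406),(374,353),(407,461),(433,403)]))],[300,150,.3]))
print("bottle",ray(t,a((553,331)),66),ray(s,a((538,222)),94))
print("tub",ray(t,a((313,240)),52),"bearing",ray(t,a((424,380)),15))
w=bot.calibration("wrist");R=Ro.from_quat(bot.get_state()["orientation"]).as_matrix()
Rc=np.array(w["R"]);print("cam in tcp",R.T@(-Rc.T@w["t"]-bot.get_state()["tcp_pos"]),(Rc@R).round(2),w["fx"])
print(R.round(2))
E
```

```text
post (array([ 6.07403626e+02, -2.88924636e+01, -3.36872400e-02]), array([-1.1,  1.3,  0.2,  1.4, -0. , -0.4, -0.2,  1.1,  0.1,  0.3,  1.1,
       -2.7, -1.5, -1. , -1.1, -3.6]))
caddy (array([4.30742480e+02, 2.07843743e+02, 3.32220747e-01]), array([-3.9, -2.7, -2.1,  1.3,  1.3,  2.8, -1.4,  0.9, -1.1, -3.8, -1.3,
       -2.1,  2.7, -3.5,  1.6,  1. ]))
bottle [ 496.5761613  -253.16865188   66.        ] [ 488.38039589 -248.77117761   94.        ]
tub [692.19344334 263.43624038  52.        ] bearing [389.30224507  19.77666804  15.        ]
cam in tcp [  83.45460731   -0.1457494  -141.99973082] [[-0.    1.    0.  ]
 [-0.95 -0.   -0.32]
 [-0.32 -0.    0.95]] 275.5375336772589
[[ 0.91  0.41 -0.  ]
 [ 0.41 -0.91  0.  ]
 [ 0.   -0.   -1.  ]]
```

```bash
R='' ; 
python3 -m crank '[[[0,0,25,0.0655,0.238,0,0],[0,0,25,0.0655,0.238,0,0],[0,0,25,0.0655,0.238,0,0],[0,0,25,0.0655,0.238,0,0],[0,0,25,0.0655,0.238,0,0]]]' 40
python3 -m crank '[[[0,0,25,0.0655,0.238,0,0],[0,0,25,0.0655,0.238,0,0],[0,0,25,0.0655,0.238,0,0],[0,0,25,0.0655,0.238,0,0],[0,0,25,0.0655,0.238,0,0]]]'
python3 -m crank '[[[0,0,25,0.0655,0.238,0,0],[0,0,25,0.0655,0.238,0,0],[0,0,25,0.0655,0.238,0,0],[0,0,25,0.0655,0.238,0,0],[0,0,25,0.0655,0.238,0,0]]]'
python3 -c "
from h import *
s=bot.get_state();print(s['t'],s['q'],s['tcp_pos'],Ro.from_quat(s['orientation']).as_matrix().round(3).tolist())"
```

```text
t: 0.6
tcp_pos: [324.7, -328.4, 231.1]
orientation: [0.908, 0.419, 0.0, -0.0]
contact_force: [2.1, 0.1, 0.4]
gripper_width: 85.6
grip_force: 0.0
t: 1.1
tcp_pos: [390.2, -90.6, 231.3]
orientation: [0.796, 0.605, 0.0, 0.0]
contact_force: [2.0, -1.9, 0.6]
gripper_width: 85.4
grip_force: 0.0
t: 1.6
tcp_pos: [455.8, 147.7, 231.2]
orientation: [0.646, 0.764, -0.0, -0.0]
contact_force: [1.3, -1.4, -0.1]
gripper_width: 85.5
grip_force: 0.0
1.6 [ 1.88786012e-01  2.89651065e-01  1.69334819e+00 -3.87528579e-05
  1.15864119e+00  2.18568003e-02] [455.78002291 147.74785655 231.21302787] [[-0.166, 0.986, -0.0], [0.986, 0.166, -0.0], [-0.0, -0.0, -1.0]]
```

```bash

python3 -m crank '[[[0,0,9.5,0.022,0.076,0,0],[0,0,9.5,0.022,0.076,0,0],[0,0,9.5,0.022,0.076,0,0],[0,0,9.5,0.022,0.076,0,0]]]'
python3 -c "
from h import *
snap('wrist','pics/w1.png')"
```

```text
t: 2.0
tcp_pos: [477.4, 221.6, 230.8]
orientation: [0.58, 0.814, -0.0, -0.0]
contact_force: [-0.7, -0.6, -0.0]
gripper_width: 85.4
grip_force: 0.0
```

View pics/w1.png

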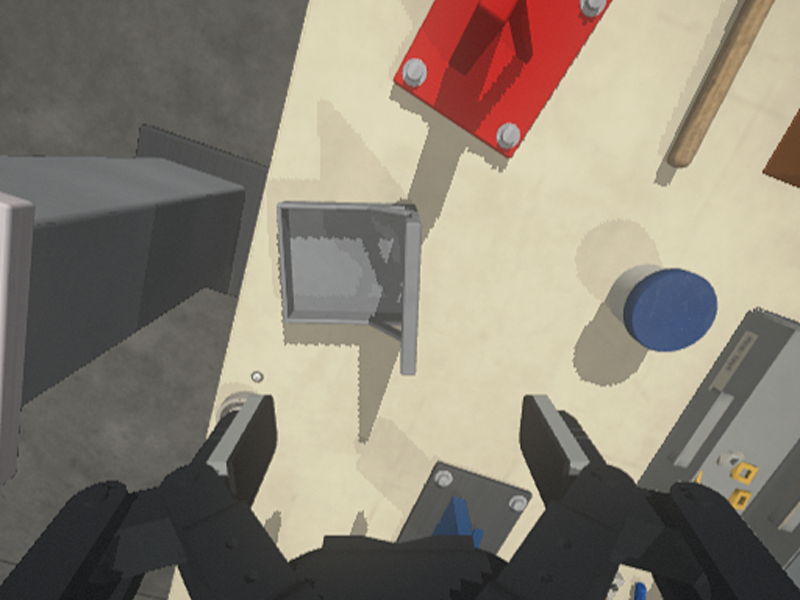

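The caddy shows with its rim's top face spanning (405..420,222) to (400..414,375), and its tray front corners at (278,202) and (288,322). The post foot is at (400–530,465+).

```bash
python3 -c "
from h import *
c=bot.calibration('wrist')
C=[[55,50,120],[45,50,120],[55,-50,120],[45,-50,120],[-55,50,28],[-55,-50,28]]
p,r=fit([(c,C,np.array([(420,222),(405,222),(414,375),(400,375),(278,202),(288,322)])/1.5625)],[431,208,.33])
print(p,r)
g=p[:2]+50*np.array([np.cos(p[2]),np.sin(p[2])]);print('grip',g,np.degrees(p[2]))
s=bot.get_state();print(s['tcp_pos'],g-s['tcp_pos'][:2]);R=Ro.from_quat(s['orientation']).as_matrix();print(np.degrees(np.arctan2(R[1,1],R[0,1])))
"
```

```text
[4.36353924e+02 2.09351899e+02 3.04363414e-01] [ 1.4 -0.2 -0.1 -0.5  0.8  0.5  0.   0.3 -1.9  0.2 -3.4  0.1]
grip [484.0558205  224.33619461] 17.43873906388291
[477.30957477 220.87424756 230.93902657] [6.74624572 3.46194704]
19.007467382859396
```

```bash

python3 -m crank '[[[0,0,-1.5,0.007,0.003,-0.05,0],[0,0,-1.5,0.007,0.003,-0.1,0],[0,0,-1.5,0.007,0.003,-0.142,0],[0,0,-1.5,0.007,0.003,-0.142,0]]]' 60
python3 -m crank '[[[0,0,0,0,0,0,255],[0,0,0,0,0,0,255],[0,0,0,0,0,0,255],[0,0,0,0,0,0,255],[0,0,0,0,0,0,255]]]' 60
python3 -m crank '[[[0,0,0,0,0,0,255],[0,0,0,0,0,0,255],[0,0,0,0,0,0,255]]]' 60
```

```text
t: 2.45
tcp_pos: [481.7, 222.1, 85.3]
orientation: [0.592, 0.806, -0.004, -0.002]
contact_force: [-1.1, 0.8, 1.1]
gripper_width: 85.3
grip_force: 0.0
t: 2.95
tcp_pos: [485.1, 224.5, 90.2]
orientation: [0.591, 0.807, 0.001, 0.0]
contact_force: [-0.5, 0.6, -0.4]
gripper_width: 12.1
grip_force: 0.0
t: 3.25
tcp_pos: [485.0, 224.4, 90.2]
orientation: [0.591, 0.807, 0.0, 0.0]
contact_force: [-3.0, -1.3, 14.9]
gripper_width: 9.1
grip_force: 59.1
```

```bash

python3 -m crank '[[[0,0,0,0,0,0.03,255],[0,0,0,0,0,0.07,255],[0,0,0,0,0,0.11,255],[0,0,0,0,0,0.14,255],[0,0,0,0,0,0.14,255]]]' 80
python3 -m crank '[[[0,0,-4,-0.003,-0.04,0,255],[0,0,-8,-0.006,-0.08,0,255],[0,0,-12,-0.009,-0.12,0,255],[0,0,-16,-0.012,-0.16,0,255],[0,0,-19.4,-0.015,-0.2,0,255]]]'
python3 -m crank '[[[0,0,0,0,0,0,255],[0,0,0,0,0,0,255],[0,0,0,0,0,0,255]]]'
python3 -c "
from h import *
snap('wrist','pics/w2.png')
s=bot.get_state();print(s['t'],s['tcp_pos'],s['orientation'],s['gripper_width'])"
```

```text
t: 3.75
tcp_pos: [486.5, 225.0, 233.3]
orientation: [0.591, 0.807, 0.003, 0.002]
contact_force: [0.7, 0.4, -5.3]
gripper_width: 8.6
grip_force: 79.6
t: 4.25
tcp_pos: [468.8, 22.9, 228.4]
orientation: [0.72, 0.694, -0.0, -0.001]
contact_force: [0.6, -0.5, -3.6]
gripper_width: 8.4
grip_force: 79.6
t: 4.55
tcp_pos: [469.5, 24.9, 228.7]
orientation: [0.718, 0.696, -0.0, -0.0]
contact_force: [-0.6, 0.3, -4.1]
gripper_width: 8.5
grip_force: 79.6
4.6 [469.59961835  25.16340667 228.87512093] [ 7.18182636e-01  6.95854559e-01 -1.59935911e-04 -3.29042006e-04] 8.757169519967722
```

View pics/w2.png

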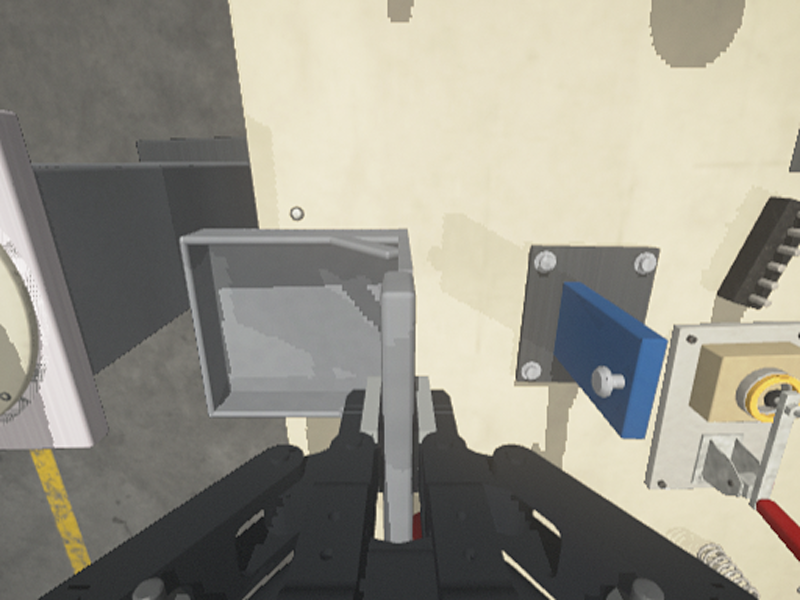

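The caddy is gripped with its rim end at about (384–414,295). The post is seen clearly, with the stud head at about (602,381) and foot corners at (532,246), (660,248) and (516,383). I'll zoom in on this.

```bash
python3 -c "
from h import *
snap('wrist','pics/w3.png',(235,140,430,290),4)"
```

```text
(no output)
```

View pics/w3.png

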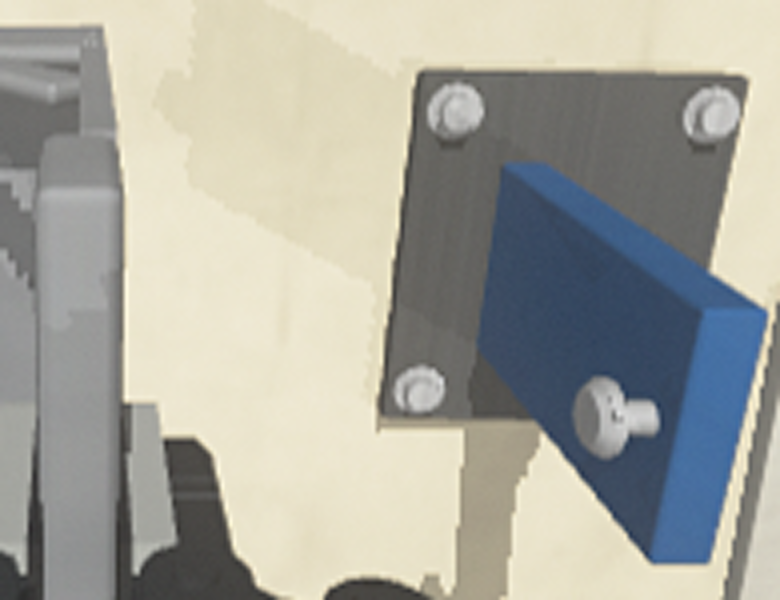

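The zoom shows the post's top corners at (703,312), (767,313), (652,562) and (710,562). The stud's head front is near (598,417), and the caddy's rim end corners are at (38,190) and (122,190).

```bash
python3 -c "
from h import *
c=bot.calibration('wrist');s=bot.get_state()
Z=lambda l:np.array(l)/4+[235,140]
P=[[0,35,138],[16,35,138],[0,-35,138],[16,-35,138],[-30,65,8],[80,65,8],[-30,-65,8],[0,35,8],[16,35,8],[0,-35,8],[-16,0,125]]
p,r=fit([(c,P,Z([(703,312),(767,313),(652,562),(710,562),(418,71),(748,78),(379,415),(503,163),(542,163),(478,350),(598,417)]))],[607,-29,0])
print('post',p,np.degrees(p[2]),r)
C=np.array([[45,50,120],[55,50,120],[-55,50,28],[-55,-50,28]],float)
u=np.r_[Z([(38,190),(122,190)]),np.array([(180,238),(210,416)])/1.5625]
def f(q):
    return (proj(c,C@Ro.from_euler('ZY',q[3:]).as_matrix().T+q[:3])-u).ravel()
t=s['tcp_pos'];R=Ro.from_quat(s['orientation']).as_matrix();ty=np.arctan2(R[1,1],R[0,1])
o=least_squares(f,[t[0]-50,t[1],140,ty,0],x_scale=[10,10,10,.1,.1])
print('tcp',t,'toolyaw',np.degrees(ty));print('caddy',o.x[:3],np.degrees(o.x[3:]),f(o.x).round(1))
g=Ro.from_euler('ZY',o.x[3:]).as_matrix();print('grip',g@[50,0,108]+o.x[:3],'seat',g@[52.5,0,60]+o.x[:3])
rp=Ro.from_euler('z',p[2]).as_matrix();print('stud',rp@[-5,0,125]+[p[0],p[1],0])
"
```

```text
post [ 6.10344323e+02 -2.93425930e+01 -4.15390958e-02] -2.3800148735452122 [-0.1 -0.5  1.4 -0.6 -0.9  1.7  0.6  1.8  0.4  0.3  0.7 -0.7  0.5  1.5
 -1.3 -0.6  0.7 -0.5 -1.5 -0.5 -3.5  0.3]
tcp [469.66172831  25.21882587 228.94367884] toolyaw -1.7962300768537387
caddy [417.984129    25.09129685 132.60686122] [-1.98487187  0.61268469] [-0.6 -0.1  0.6 -0.1  0.4  0.4 -0.5  0. ]
grip [469.1054409   23.31961548 240.06602841] seat [471.09083429  23.25080887 192.04203984]
stud [605.34863651 -29.13495727 125.        ]
```

```bash

python3 -m crank '[[[0,0,-0.5,0.03,-0.03,-0.02,255],[0,0,-0.5,0.06,-0.053,-0.041,255],[0,0,-0.5,0.1,-0.053,-0.041,255],[0,0,-0.5,0.105,-0.053,-0.041,255],[0,0,-0.5,0.105,-0.053,-0.041,255]]]'
python3 -m crank '[[[0,0,0,0,0,0,255],[0,0,0,0,0,0,255],[0,0,0,0,0,0,255]]]'
python3 -c "
from h import *
snap('wrist','pics/w4.png')
s=bot.get_state();print(s['t'],s['tcp_pos'],s['orientation'],s['contact_force'])"
```

```text
t: 5.15
tcp_pos: [575.5, -27.9, 187.6]
orientation: [0.721, 0.693, -0.0, -0.0]
contact_force: [0.0, 0.6, -3.1]
gripper_width: 8.8
grip_force: 79.8
t: 5.45
tcp_pos: [574.1, -28.3, 188.6]
orientation: [0.722, 0.692, -0.0, -0.0]
contact_force: [-0.5, 0.8, -3.0]
gripper_width: 8.9
grip_force: 79.8
5.5 [574.2855867  -28.42758908 188.59853608] [7.21565631e-01 6.92346036e-01 3.48732797e-05 7.74298743e-05] [ 0.48225545 -0.25366614 -3.74207927]
```

View pics/w4.png

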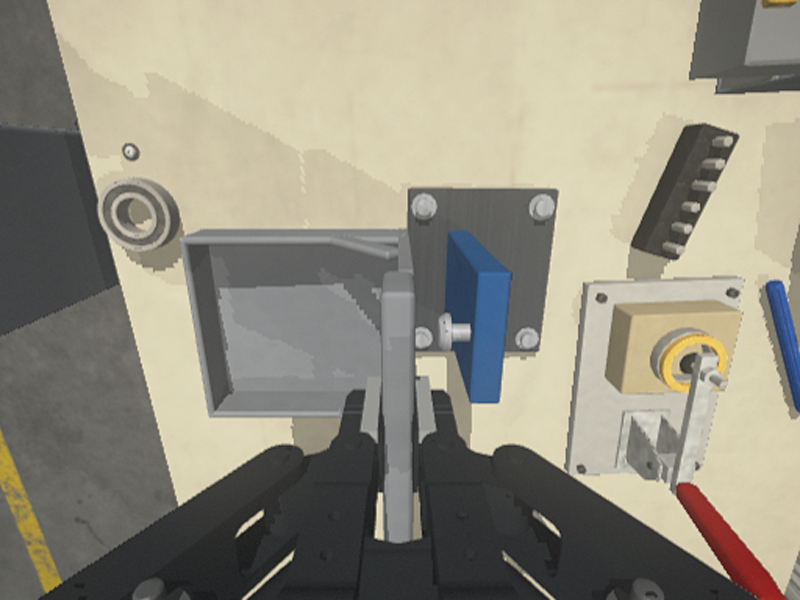

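The post and stud are seen just behind the plate, with the stud at about (440–470,331) and the post's top corners at (480,272), (511,272), (470,402) and (500,402). This gives a last check before insertion.

```bash
python3 -c "
from h import *
c=bot.calibration('wrist');s=bot.get_state()
P=[[0,35,138],[16,35,138],[0,-35,138],[16,-35,138],[-30,65,8],[80,65,8],[80,-65,8]]
p,r=fit([(c,P,np.array([(480,272),(511,272),(471,402),(499,402),(407,188),(558,189),(539,355)])/1.5625)],[607,-29,0])
print('post',p,np.degrees(p[2]),r)
rp=Ro.from_euler('z',p[2]).as_matrix();S=rp@[-5,0,125]+[p[0],p[1],0]
print('stud',S,(proj(c,S)*1.5625).round(0), 'stud in tcp',rp.T@(S-s['tcp_pos']))
"
```

```text
post [ 6.10455143e+02 -2.89065990e+01 -4.91496058e-02] -2.8160649756626444 [-1.4 -0.3  1.  -0.1 -1.6  1.8  0.5  1.9  0.1 -0.5  0.9 -0.4 -0.1 -1.5]
stud [605.46118082 -28.66094985 125.        ] [[459. 332.]] stud in tcp [ 31.14941148   1.29857236 -63.59853608]
```

```bash

python3 -m crank '[[[0,0,-0.3,0.006,0.001,0,255],[0,0,-0.3,0.012,0.001,0,255],[0,0,-0.3,0.015,0.001,0,255],[0,0,-0.3,0.018,0.001,0,255],[0,0,-0.3,0.018,0.001,0,255]]]'
python3 -m crank '[[[0,0,0,0.002,0,0,255],[0,0,0,0.004,0,0,255],[0,0,0,0.004,0,0,255]]]'
```

```text
t: 6.0
tcp_pos: [593.2, -27.7, 188.1]
orientation: [0.723, 0.69, 0.0, 0.0]
contact_force: [1.0, -0.5, -4.1]
gripper_width: 8.8
grip_force: 79.8
t: 6.3
tcp_pos: [597.0, -27.7, 188.3]
orientation: [0.724, 0.69, 0.0, 0.0]
contact_force: [0.7, 0.2, -3.4]
gripper_width: 8.8
grip_force: 79.8
```

```bash

python3 -m crank '[[[0,0,0,0.002,0,0,255],[0,0,0,0.004,0,0,255],[0,0,0,0.006,0,0,255],[0,0,0,0.006,0,0,255]]]'
python3 -m crank '[[[0,0,0,0,0,-0.006,255],[0,0,0,0,0,-0.012,255],[0,0,0,0,0,-0.016,255],[0,0,0,0,0,-0.016,255]]]'
```

```text
t: 6.7
tcp_pos: [603.1, -27.7, 188.3]
orientation: [0.724, 0.69, 0.0, 0.0]
contact_force: [1.0, -0.3, -3.7]
gripper_width: 9.2
grip_force: 79.8
t: 7.1
tcp_pos: [602.3, -27.6, 171.4]
orientation: [0.724, 0.69, -0.0, -0.001]
contact_force: [-0.5, -0.3, -3.1]
gripper_width: 8.8
grip_force: 79.7
```

```bash

python3 -m crank '[[[0,0,0,0,0,-0.004,255],[0,0,0,0,0,-0.007,255],[0,0,0,0,0,-0.007,255],[0,0,0,0,0,-0.007,255]]]'
python3 -m crank '[[[0,0,0,0,0,-0.002,255],[0,0,0,0,0,-0.004,255],[0,0,0,0,0,-0.004,255],[0,0,0,0,0,-0.004,255]]]'
```

```text
t: 7.5
tcp_pos: [602.8, -27.7, 165.3]
orientation: [0.723, 0.69, -0.0, -0.0]
contact_force: [0.2, 0.9, -3.2]
gripper_width: 8.8
grip_force: 79.7
t: 7.9
tcp_pos: [602.8, -27.7, 161.2]
orientation: [0.723, 0.69, -0.0, -0.0]
contact_force: [-0.2, 0.6, -3.0]
gripper_width: 8.6
grip_force: 79.7
```

```bash

python3 -m crank '[[[0,0,0,0,0,-0.002,255],[0,0,0,0,0,-0.003,255],[0,0,0,0,0,-0.003,255],[0,0,0,0,0,-0.003,255]]]'
python3 -m crank '[[[0,0,0,0,0,-0.001,255],[0,0,0,0,0,-0.002,255],[0,0,0,0,0,-0.002,255],[0,0,0,0,0,-0.002,255]]]'
python3 -m crank '[[[0,0,0,0,0,-0.001,255],[0,0,0,0,0,-0.002,255],[0,0,0,0,0,-0.002,255],[0,0,0,0,0,-0.002,255]]]'
```

```text
t: 8.3
tcp_pos: [602.8, -27.7, 158.3]
orientation: [0.723, 0.69, 0.0, -0.0]
contact_force: [0.3, 0.2, -3.6]
gripper_width: 8.7
grip_force: 79.8
t: 8.7
tcp_pos: [602.8, -27.7, 156.2]
orientation: [0.724, 0.69, -0.0, -0.0]
contact_force: [0.0, 0.0, -3.4]
gripper_width: 9.2
grip_force: 79.8
t: 9.1
tcp_pos: [603.0, -27.7, 154.8]
orientation: [0.723, 0.69, 0.0, 0.0]
contact_force: [-1.8, -0.3, 5.6]
gripper_width: 8.9
grip_force: 81.5
```

```bash

python3 -m crank '[[[0,0,0,0,0,0,160],[0,0,0,0,0,0,120],[0,0,0,0,0,0,80],[0,0,0,0,0,0,80],[0,0,0,0,0,0,80]]]' 20
python3 -m crank '[[[0,0,0,0,0,0.01,80],[0,0,0,0,0,0.04,80],[0,0,0,0,0,0.09,80],[0,0,0,0,0,0.12,0],[0,0,0,0,0,0.12,0]]]'
python3 -c "
from h import *
import h
c=bot.calibration('scene');X=(605,-29,125);print(proj(c,X));u=proj(c,X)[0].astype(int)
snap('scene','pics/s1.png',(u[0]-66,u[1]-50,u[0]+66,u[1]+50),6)"
```

```text
t: 9.6
tcp_pos: [602.8, -27.7, 154.3]
orientation: [0.724, 0.69, 0.0, -0.0]
contact_force: [-0.2, -0.7, 0.1]
gripper_width: 58.8
grip_force: 0.0
t: 10.1
tcp_pos: [604.8, -27.9, 279.7]
orientation: [0.723, 0.69, 0.003, 0.003]
contact_force: [0.5, -0.2, -0.7]
gripper_width: 84.4
grip_force: 0.0
[[263.19276764 155.7392173 ]]
```

View pics/s1.png

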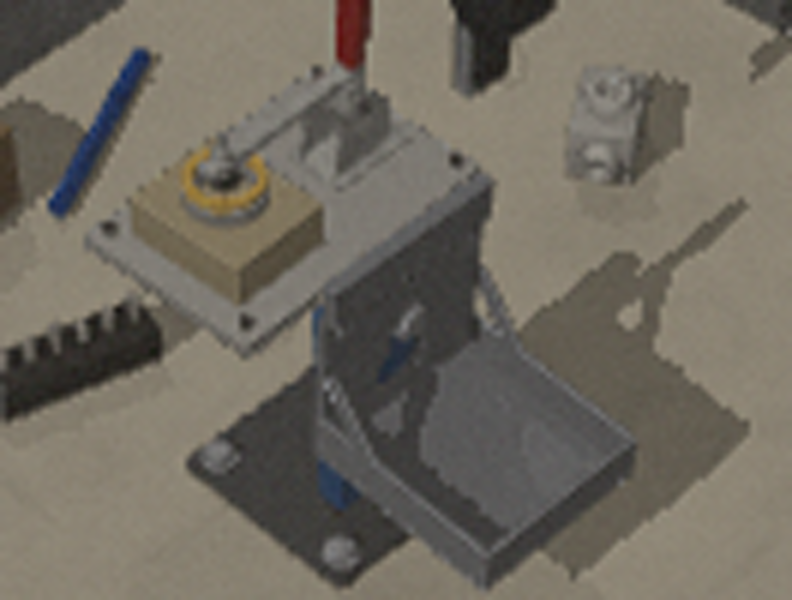

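The scene crop shows the caddy hanging on the stud, with the head at (410,322) at the slot's narrow top. Next is the bottle.

```bash

python3 -m crank '[[[0,0,0,-0.108,-0.22,-0.04,0],[0,0,0,-0.108,-0.22,-0.04,0],[0,0,0,-0.108,-0.22,-0.04,0],[0,0,0,-0.108,-0.22,-0.04,0],[0,0,0,-0.108,-0.22,-0.04,0]]]' 20
python3 -m crank '[[[0,0,0,0,0,0,0],[0,0,0,0,0,0,0],[0,0,0,0,0,0,0]]]'
python3 -c "
from h import *
snap('wrist','pics/w5.png',(130,130,390,325),3)
s=bot.get_state();print(s['tcp_pos'],s['orientation'])"
```

```text
t: 10.65
tcp_pos: [493.1, -248.9, 233.2]
orientation: [0.723, 0.69, -0.0, -0.001]
contact_force: [0.9, -0.0, -0.5]
gripper_width: 85.4
grip_force: 0.0
t: 10.95
tcp_pos: [494.9, -246.9, 234.0]
orientation: [0.723, 0.69, 0.0, -0.0]
contact_force: [1.3, -0.1, -0.4]
gripper_width: 85.4
grip_force: 0.0
[ 495.13131906 -246.66096245  234.12150587] [ 7.23107253e-01  6.90735722e-01  3.40361800e-05 -2.47565327e-04]
```

View pics/w5.png

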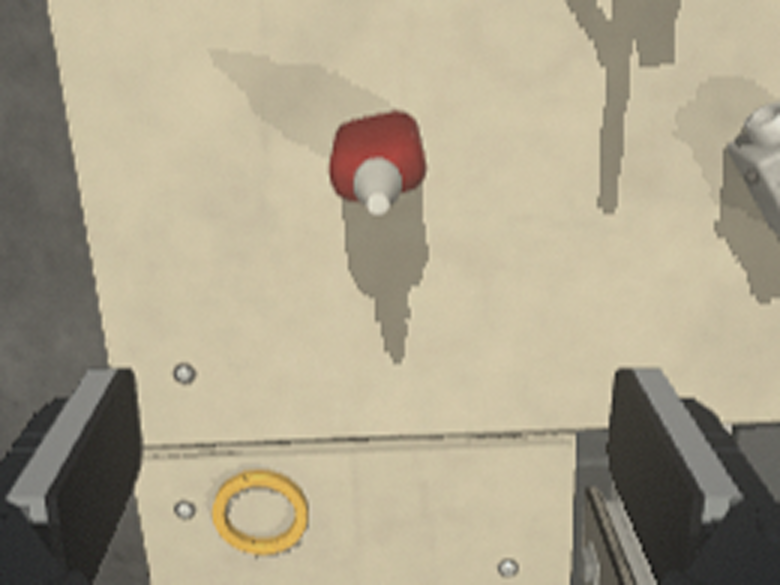

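The bottle stands with its nozzle tip at (377,203) in the crop. Its body spans (332–425,112–203), with the wide side running roughly along image horizontal and sloping up to the right by about 11°.

```bash
python3 -c "
from h import *
c=bot.calibration('wrist');s=bot.get_state()
Z=lambda l:np.array(l)/3+[130,130]
n=ray(c,Z((377,203)),93);print('nozzle',n,'mid',proj(c,(n[0],n[1],0))*3-390)
for a,b,z in (((335,125),(405,112),0),((345,203),(425,185),60),((335,125),(405,112),60)):
  A,B=ray(c,Z(a),z),ray(c,Z(b),z);print(A,B,np.degrees(np.arctan2(*(B-A)[1::-1])))
for ang in (5,9,13):
  M=Ro.from_euler('z',ang,degrees=True).as_matrix()
  for z in (2,62): print(ang,z,(proj(c,np.array([[20,12,z],[20,-12,z],[-20,-12,z],[-20,12,z]])@M.T+[n[0],n[1],0])*3-390).round().tolist())
print(s['tcp_pos'])
"
```

```text
nozzle [ 495.47131569 -259.61407995   93.        ] mid [[376.06390345 138.80808868]]
[ 476.66486274 -252.10910945    0.        ] [ 509.44565234 -247.46461381    0.        ] 8.064189327940444
[ 482.20022235 -270.281782     60.        ] [ 514.69849161 -264.15895466   60.        ] 10.66972323251681
[ 480.14641919 -237.88080131   60.        ] [ 507.69826591 -233.97716039   60.        ] 8.064189327940369
5 2 [[416.0, 109.0], [422.0, 159.0], [337.0, 170.0], [330.0, 121.0]]
5 62 [[423.0, 142.0], [430.0, 200.0], [331.0, 212.0], [322.0, 155.0]]
9 2 [[413.0, 107.0], [423.0, 156.0], [340.0, 172.0], [329.0, 124.0]]
9 62 [[421.0, 139.0], [432.0, 196.0], [334.0, 215.0], [321.0, 159.0]]
13 2 [[411.0, 104.0], [424.0, 153.0], [342.0, 175.0], [328.0, 127.0]]
13 62 [[418.0, 136.0], [433.0, 192.0], [337.0, 218.0], [320.0, 163.0]]
[ 495.13131906 -246.66096245  234.12150587]
```

```bash

python3 -m crank '[[[0,0,-8,0,-0.012,0,0],[0,0,-16,0,-0.012,0,0],[0,0,-24,0,-0.012,0,0],[0,0,-32,0,-0.012,0,0],[0,0,-39.2,0,-0.012,0,0]]]' 20
python3 -m crank '[[[0,0,-8,0,0,0,0],[0,0,-16,0,0,0,0],[0,0,-24,0,0,0,0],[0,0,-32,0,0,0,0],[0,0,-39.2,0,0,0,0]]]'
python3 -m crank '[[[0,0,0,0,0,-0.02,0],[0,0,0,0,0,-0.05,0],[0,0,0,0,0,-0.08,0],[0,0,0,0,0,-0.08,0]]]'
python3 -c "
from h import *
s=bot.get_state();print(s['t'],s['q'],s['tcp_pos']);R=Ro.from_quat(s['orientation']).as_matrix();print(np.degrees(np.arctan2(R[1,1],R[0,1])),R[:,2])"
```

```text
t: 11.5
tcp_pos: [495.5, -258.4, 234.3]
orientation: [0.914, 0.406, 0.0, -0.0]
contact_force: [0.2, 0.1, -0.3]
gripper_width: 85.6
grip_force: 0.0
t: 12.0
tcp_pos: [495.5, -258.4, 234.3]
orientation: [0.997, 0.076, 0.0, -0.0]
contact_force: [0.6, -0.9, 0.1]
gripper_width: 85.3
grip_force: 0.0
t: 12.4
tcp_pos: [493.6, -257.4, 151.3]
orientation: [0.997, 0.079, -0.002, -0.002]
contact_force: [-0.5, 0.9, 1.4]
gripper_width: 85.3
grip_force: 0.0
12.4 [-5.87966114e-01  4.93693917e-01  1.60511686e+00  7.03752348e-05
  1.04855040e+00  8.25396351e-01] [ 493.64276313 -257.41603603  151.3295334 ]
-80.98220149666813 [-0.00476596  0.00325036 -0.99998336]
```

```bash

python3 -m crank '[[[0,0,0,0,0,-0.04,0],[0,0,0,0,0,-0.08,0],[0,0,0,0,0,-0.11,0],[0,0,0,0,0,-0.127,0],[0,0,0,0,0,-0.127,0]]]' 25
python3 -m crank '[[[0,0,0,0,0,0,100],[0,0,0,0,0,0,140],[0,0,0,0,0,0,160],[0,0,0,0,0,0,180],[0,0,0,0,0,0,255]]]' 25
python3 -m crank '[[[0,0,0,0,0,0,255],[0,0,0,0,0,0,255],[0,0,0,0,0,0,255],[0,0,0,0,0,0.03,255],[0,0,0,0,0,0.03,255]]]' 30
```

```text
t: 12.9
tcp_pos: [494.8, -258.8, 26.5]
orientation: [0.997, 0.078, -0.001, -0.001]
contact_force: [0.6, -1.5, 0.5]
gripper_width: 85.4
grip_force: 0.0
t: 13.4
tcp_pos: [495.2, -259.9, 28.2]
orientation: [0.997, 0.078, 0.001, 0.0]
contact_force: [-0.1, 0.7, 9.0]
gripper_width: 23.4
grip_force: 26.6
t: 13.9
tcp_pos: [496.1, -260.5, 60.0]
orientation: [0.997, 0.078, 0.002, 0.001]
contact_force: [0.3, 0.1, -1.0]
gripper_width: 23.4
grip_force: 30.8
```

```bash

python3 -m crank '[[[0,0,0,0,0,0.03,255],[0,0,0,0,0,0.07,255],[0,0,0,0,0,0.105,255],[0,0,0,0,0,0.123,255],[0,0,0,0,0,0.123,255]]]'
python3 -m crank '[[[0,0,-2,0.006,0.03,0,255],[0,0,-4,0.014,0.07,0,255],[0,0,-6,0.022,0.11,0,255],[0,0,-8,0.03,0.15,0,255],[0,0,-10,0.037,0.19,0,255]]]'
python3 -m crank '[[[0,0,-1,0.004,0.025,0,255],[0,0,-1.6,0.007,0.04,0,255],[0,0,-1.6,0.007,0.043,0,255],[0,0,-1.6,0.007,0.043,0,255],[0,0,-1.6,0.007,0.043,0,255]]]'
python3 -c "
from h import *
s=bot.get_state();print(s['t'],s['tcp_pos'],s['gripper_width']);R=Ro.from_quat(s['orientation']).as_matrix();print(np.degrees(np.arctan2(R[1,1],R[0,1])))
snap('wrist','pics/w6.png')"
```

```text
t: 14.4
tcp_pos: [495.9, -260.4, 182.7]
orientation: [0.997, 0.078, 0.002, 0.001]
contact_force: [0.6, 0.1, -2.5]
gripper_width: 23.4
grip_force: 30.8
t: 14.9
tcp_pos: [531.4, -68.0, 178.9]
orientation: [1.0, -0.01, -0.001, -0.0]
contact_force: [-0.1, 0.2, -0.9]
gripper_width: 23.1
grip_force: 30.8
t: 15.4
tcp_pos: [538.4, -27.4, 179.7]
orientation: [1.0, -0.024, -0.0, 0.0]
contact_force: [-0.4, 0.1, -0.7]
gripper_width: 23.2
grip_force: 30.7
15.4 [538.43739126 -27.38622893 179.74116994] 23.17255464613498
-92.7016651246319
```

View pics/w6.png

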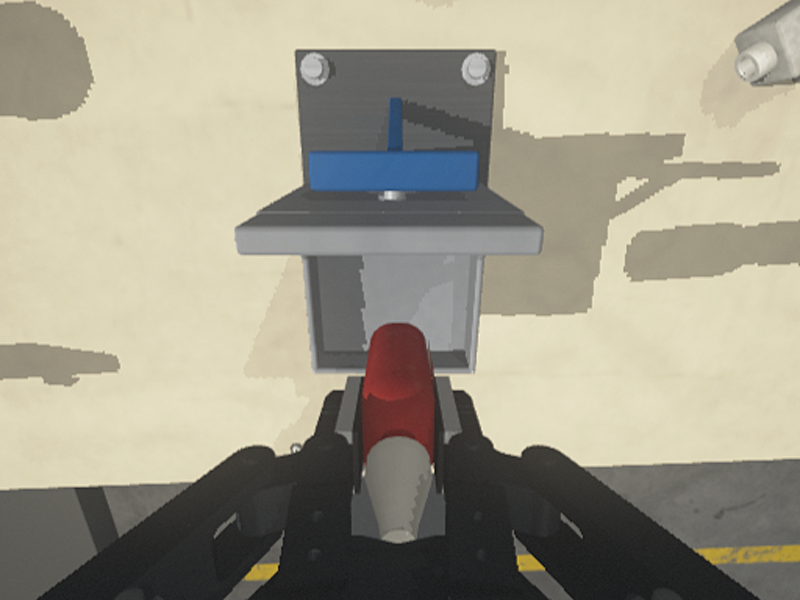

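The bottle is held upright, centred over the tray at about (398) against the tray's 305–483 span, and clear of the rim. I'll lower it.

```bash

python3 -m crank '[[[0,0,0,0,0.001,-0.03,255],[0,0,0,0,0.001,-0.055,255],[0,0,0,0,0.001,-0.072,255],[0,0,0,0,0.001,-0.078,255],[0,0,0,0,0.001,-0.078,255]]]'
python3 -m crank '[[[0,0,0,0,0,0,255],[0,0,0,0,0,-0.002,255],[0,0,0,0,0,-0.004,255],[0,0,0,0,0,-0.004,255],[0,0,0,0,0,-0.004,255]]]'
python3 -m crank '[[[0,0,0,0,0,-0.001,255],[0,0,0,0,0,-0.002,255],[0,0,0,0,0,-0.002,255],[0,0,0,0,0,-0.002,255]]]'
```

```text
t: 15.95
tcp_pos: [538.4, -26.2, 101.8]
orientation: [1.0, -0.024, -0.001, -0.0]
contact_force: [0.3, -0.1, -1.3]
gripper_width: 23.5
grip_force: 30.7
t: 16.45
tcp_pos: [538.8, -25.6, 98.4]
orientation: [1.0, -0.023, 0.0, 0.0]
contact_force: [0.4, -0.4, -0.9]
gripper_width: 23.1
grip_force: 30.7
t: 16.85
tcp_pos: [538.8, -25.7, 96.2]
orientation: [1.0, -0.023, -0.0, -0.0]
contact_force: [-0.1, 0.1, -0.6]
gripper_width: 23.6
grip_force: 30.7
```

```bash

python3 -m crank '[[[0,0,0,0,0,-0.001,255],[0,0,0,0,0,-0.002,255],[0,0,0,0,0,-0.002,255],[0,0,0,0,0,-0.002,255]]]'
python3 -m crank '[[[0,0,0,0,0,-0.001,255],[0,0,0,0,0,-0.0015,255],[0,0,0,0,0,-0.0015,255],[0,0,0,0,0,-0.0015,255]]]'
```

```text
t: 17.25
tcp_pos: [538.7, -25.7, 94.2]
orientation: [1.0, -0.023, -0.0, 0.0]
contact_force: [-0.1, 0.6, -1.7]
gripper_width: 23.3
grip_force: 30.8
t: 17.65
tcp_pos: [538.9, -25.7, 93.3]
orientation: [1.0, -0.023, 0.0, 0.0]
contact_force: [-4.1, 0.4, 12.6]
gripper_width: 23.0
grip_force: 32.4
```

```bash

python3 -m crank '[[[0,0,0,0,0,0.001,255],[0,0,0,0,0,0.001,180],[0,0,0,0,0,0.001,150],[0,0,0,0,0,0.001,125],[0,0,0,0,0,0.001,125]]]' 20
python3 -m crank '[[[0,0,0,0,0,0,125],[0,0,0,0,0,0.01,125],[0,0,0,0,0,0.04,125],[0,0,0,0,0,0.08,125],[0,0,0,0,0,0.12,125]]]'
python3 -m crank '[[[0,0,0,-0.03,0,0.04,125],[0,0,0,-0.05,0,0.08,125],[0,0,0,-0.05,0,0.08,125],[0,0,0,-0.05,0,0.08,125]]]'
python3 -c "
from h import *
snap('scene','pics/s2.png',(197,105,329,205),6);print(bot.get_state()['tcp_pos'])"
```

```text
t: 18.15
tcp_pos: [538.8, -25.7, 93.7]
orientation: [1.0, -0.023, -0.0, -0.0]
contact_force: [0.1, -0.7, -0.3]
gripper_width: 43.4
grip_force: 0.0
t: 18.65
tcp_pos: [538.4, -25.6, 215.7]
orientation: [1.0, -0.023, -0.0, -0.0]
contact_force: [0.7, -0.9, 0.3]
gripper_width: 43.1
grip_force: 0.0
t: 19.05
tcp_pos: [488.8, -25.7, 295.3]
orientation: [1.0, -0.023, 0.001, 0.0]
contact_force: [-0.2, 0.0, -1.3]
gripper_width: 43.8
grip_force: 0.0
[488.7005519  -25.64051684 294.0404931 ]
```

View pics/s2.png

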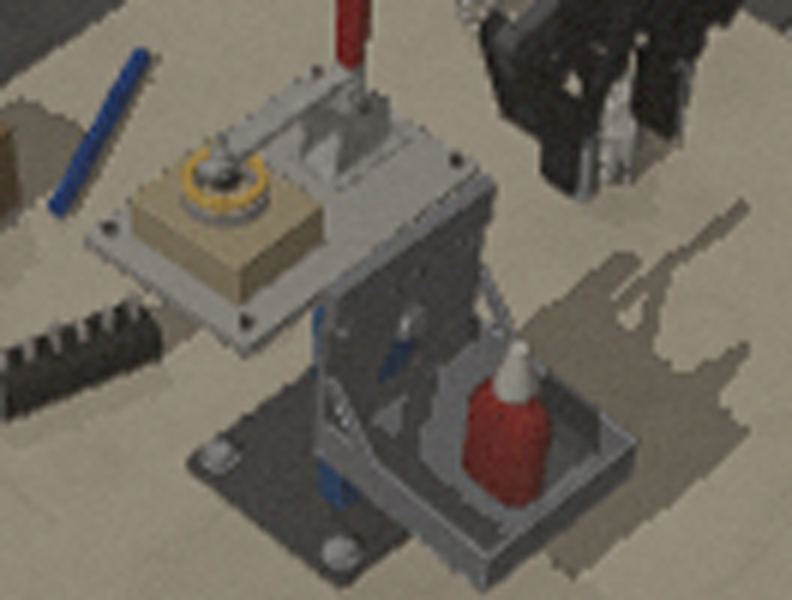

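The bottle stands in the hanging caddy at (507,440), and the gripper is clear. A short settle, then I'll hand in.

```bash

python3 -m crank '[[[0,0,0,0,0,0,125],[0,0,0,0,0,0,125],[0,0,0,0,0,0,125],[0,0,0,0,0,0,125],[0,0,0,0,0,0,125]]]'
python3 -c "
from cell import bot
print(bot.finish_job())"
```

```text
t: 19.6
tcp_pos: [488.8, -25.7, 293.5]
orientation: [1.0, -0.023, -0.0, -0.0]
contact_force: [0.8, 0.1, 0.8]
gripper_width: 43.9
grip_force: 0.0
the job is handed in; nothing more can be done
None
```

I handed the job in at about 19.6 s of the 64 s allowed: the last picture shows the caddy hanging on the stud with the bottle upright in it and the gripper clear, but the hand-in call returned no verdict.

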